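# Clamp a plaster cast in the ratchet clamp

### The arm

A 6-joint arm with a two-finger parallel gripper is mounted at the origin on a cart in front of the work surface, level with it; the furniture and walls round the work are solid. World frame = base frame: x ahead of the robot, y to its left, z up, the work surface at z = 0. Lengths are in m, angles in rad, forces in N, time in s.
With the tool pointing down it reaches from about 0.3 to 0.775 m from the base axis. Payload 14.6 kg.
Tool frame: the origin (TCP) lies on the mounting face of the last link; the fingertips stand 173 mm ahead of it and the grasp point (between the pads) lies 155 mm ahead of it; z points along the fingers, y is the line along which they close (so a half turn about z gives the same grasp; the last joint's range is limited). The gripper opens to 85 mm and grips with 20 to 120 N. Pads are 22 mm wide; open, the fingers measure 114 mm over their backs; the gripper's body (76 mm by 85 mm) begins 54 mm behind the grasp point. The pads swing forward as they close: fully open they stand 13 mm farther back than shut.
Start: joints at [1.207, 0.3, 1.521, -0, 1.321, -0.067], TCP at [0.161, 0.526, 0.405] pointing down, gripper open.
Joint ranges: [-3.03, 3.03], [-0.79, 2.21], [0.23, 2.52], [-1.04, 4.18], [0, 3.07], [-2.55, 2.55]. Speed limits (rad/s): [2.22, 2.22, 2.57, 3.14, 3.14, 3.14].

### API

Orientations are given as [roll, pitch, yaw] about the fixed x, y, z axes, in that order (R = Rz(yaw) Ry(pitch) Rx(roll)).
In Python, from cell import env, sensors, cams, order gives the robot as it stands. Calls block until the motion is done:
- env.move_to(position, orientation): joint-space move of the TCP to a pose.
- env.movel(position, attitude=None, speed=0.15, contact_N=None): straight line of the TCP; attitude=None keeps the orientation; speed is the mean speed in m/s. With contact_N (N) it stops when the force on the tool has changed by that much, and returns True; else False.
- env.move_j(angles): joint-space move.
- env.move_gripper(opening): opening from 0.0 (shut) to 1.0 (fully open); the grip force is fixed at half the most; returns when the fingers have stopped.
- env.sleep(seconds).
- env.inverse_kinematics(position, orientation): joint angles nearest the present ones, or None.
- sensors.observe(): the state.
- cams.read_camera(name): name is "side" or "top"; returns (picture, depth): 480x640x3 uint8, blue, green, red; 480x640 float32, m along the optical axis (not along the pixel's ray), 0 where there is no reading.
- cams.calibration(name): a dict with "intrinsics" (3x3 intrinsics, pixels), "k1" (the pictures are not rectified: a ray, as slopes to the right and down, at radius r is drawn at 1 + k1 r^2 times it, then the intrinsics apply), "extrinsics" (4x4, takes a point from camera to world coordinates). Camera axes: x right, y down, z forward; pixel columns grow to the right and rows downward; lengths in m; the calibration is good to about 2 mm. A picture is of the moment at which its call begins. calibration takes no time and is no camera call.
A pose or a line that the arm cannot do raises env.MotionError and nothing moves.
- order.sign_off(): hands the job in; it is judged then, once.
The state is a dict: "clock": time; "joint_positions": joint angles; "joint_velocities": joint speeds; "tau": joint torques, N m; "tool_pos": TCP position; "ee_rot": TCP orientation; "wrist_force": force on the tool from outside, world axes, zero at the start; "wrist_torque": the same for the moment, N m; "gripper_width": opening from 0.0 (shut) to 1.0 (fully open); "gripper_force": force on a finger pad.
Only numpy, scipy, OpenCV 4.12 (cv2) and the standard library are available. Lean on these libraries where they do the work, as an engineer would, in place of code of your own. Each camera call takes 0.05 s, during which the arm holds its last target. There are 200 camera calls.

### The job

The ratchet clamp was left wound in: tip its pawl off the wheel by the red tail so that it stays off, and wind the jaw fully back with the black knob. Set the plaster cast squarely on the clamp's bed, its flat back towards the steel stop. Then tip the pawl back onto the wheel and click the jaw in until the rubber pad is pressed about 8 mm into the jaw, so that the ratchet alone holds the cast firmly without crushing it; leave the other things alone.

Things in the scene. Friction and masses are not known exactly. Their poses are not given: they have to be found in the camera images.
- clamp: fixed green bench clamp on a plate 150 x 335 x 12 mm. Origin on the table under the jaw opening, 102 mm from the plate's +y end; +y is the way the jaw closes, z up. The cast stands on the plate's top (the bed, z = 12 mm) on the middle line x = 0, between jaw pad and steel stop. Knob axis at x 0, y -110 mm; pawl hinge at x -55, y -171, z 71 mm between two cheeks that rise to z 76 mm
- stop_face (a point): foot of the steel back stop's face (52 mm wide, 22 mm high) if the stop is set fully back: 69 mm along the clamp's y, at bed height. The stop is adjustable and very stiff: its true face stands 0 to 5 mm nearer the jaw than this point, and that is not measured
- knob: steel wheel (radius 62 mm) with 20 upright brass pins on a 55 mm circle, tops 29 mm above the origin, and a black wing knob on a shaft. Origin on the axis, 12 mm above the table. Clockwise from above winds the jaw in, 20 mm a radian (6.3 mm for each pin or click); counter-clockwise winds it out to a solid stop, where its axes are parallel to the clamp's. Starts 0.6 to 1.1 rad from that stop
- knob_grip (a point): grip point on the knob's axis, middle of the black wing: 52 mm long along the knob's own x, 16 mm thick along its own y, from 20 mm below to 18 mm above this point. It turns with 0.02 N m of friction; each newton on the pad adds 0.020 N m, which turns it back to the last pin the pawl holds (or right back, if the pawl is off) when let go
- pawl: rocker on a level hinge; origin on the hinge, x along it, axes parallel to the clamp's when engaged. Engaged, its brass bar slopes 70 mm towards +y, 30 degrees down, tip between the pins: the wheel clicks on clockwise but is blocked the other way. Turned about its own +x past 35 degrees it falls over by its own weight to a stop at 70 degrees and stays there, wheel free. No spring
- pawl_tail (a point): press point on the pawl's red tail (16 mm wide, 46 mm long, ball of radius 8 mm at its end), 42 mm from the hinge. Engaged, the tail slopes towards -y and 50 degrees up; pressing it straight down with a few newtons tips the pawl off the wheel; then it lies 20 degrees below level
- pawl_bar (a point): press point on the pawl's brass bar (12 mm wide, 5 mm thick), 42 mm from the hinge. With the pawl tipped off, the bar points towards +y and 40 degrees up; pressing it straight down until it falls by itself drops the tip back between the pins
- jaw_pad: black rubber pad on the sliding jaw, 42 mm wide (x), 8 mm thick, 20 mm high, standing on the bed. Origin at the foot of its front face, y = +12 mm in the clamp frame when the jaw is fully open; y is the closing direction. The pad is sprung: it yields up to 15 mm back into the jaw: 1.2 N to start it, then 1.2 N per mm more
- cast: cream plaster jaw model, 46 x 58 mm, 24 mm high to the teeth, base 16 mm high with slightly sloping sides, 0.07 kg, on the blue cloth 4 mm above the table. Origin at the centre of its underside, z up; flat back at its own +x, curved front at its own -x (each 23 mm from the origin). Its sides (own +-y, 29 mm out) are flat from x = 0 to +20 mm: grip it there, 58 mm across
- cast_back (a point): middle of the cast's flat back, 23 mm from its origin along its own +x, 8 mm up
- amber_bottle: small bottle with black cap, 33 mm across, 64 mm high, a bystander; origin at the centre of its foot
- paste_pot_1: small paste pot with light brown lid, 32 mm across, 21 mm high, a bystander; origin at the centre of its foot
- oval_dish: white porcelain dish 60 x 110 x 16 mm, a bystander; origin at the centre of its foot

How it is judged:
On the way, in this order (a step that is already met when the one before it is completed fails the run):
1. the pawl is tipped off the wheel (angle between pawl's own z axis and vertical above 1 rad), for 0.2 s.
2. the jaw is wound fully back (y of jaw_pad in the frame of clamp below 0.0145 m and angle between pawl's own z axis and vertical above 1 rad), for 0.2 s.
At the end, for the whole second after the job is handed in: the cast stands flat on the bed, within 10 mm of the middle line and 6 degrees of square, flat back against the steel stop, at rest; the pawl is down between the pins; with the robot clear the pad presses the cast with 5 to 18 N (pad pressed in about 3 to 14 mm); bystanders moved under 15 mm (contact force between jaw_pad and cast between 5 and 18 N and angle between pawl's own z axis and vertical below 0.3 rad and x of cast in the frame of clamp between -0.01 and 0.01 m and z of cast in the frame of clamp between 0.01 and 0.0145 m and y of cast_back in the frame of clamp above 0.058 m and angle between the x axis of cast and the y axis of clamp, either way round below 0.1 rad and angle between cast's own z axis and vertical below 0.07 rad and linear speed of cast below 0.01 m/s); the robot touches nothing.
It fails at once if the cast is pressed with more than 22 N by the pad (contact force between jaw_pad and cast above 22 N).
It fails at once if the wheel is forced against the pawl with more than 20 N (contact force between pawl and knob above 20 N).
It fails at once if the cast is tipped over (angle between cast's own z axis and vertical above 0.7 rad).
It fails at once if a bystander is moved by more than 15 mm (distance of any of amber_bottle, paste_pot_1, oval_dish from where it was at the start of the episode above 0.015 m).
It also fails if it takes over 72 s, if anything falls off the work surface, if the arm or the gripper's body presses on something with over 40 N, if the wrist force passes 120 N, or if a joint passes its speed limit or range.

## Working session

There is one attempt and no reset: what is moved stays moved. The work goes in short steps, each a Python script; the robot and the scene stay as the last script left them, time stands still between calls to the robot, and variables do not carry over. Pictures are saved under pics/ and viewed, at most 10 in all, crops included, and the job is handed in when it is done.

```bash
ls; mkdir -p pics; python3 - <<'E'
from cell import env,sensors,cams
import cv2,numpy as np
for n in("top","side"):
    p,d=cams.read_camera(n); cv2.imwrite(f"pics/{n}0.png",p); np.save(f"pics/{n}0.npy",d); print(cams.calibration(n))
print(sensors.observe())
E
```

```text
pics
{'intrinsics': array([[624.70037381,   0.        , 324.7645624 ],
       [  0.        , 624.70037381, 231.49232655],
       [  0.        ,   0.        ,   1.        ]]), 'k1': -0.14344477448734536, 'extrinsics': array([[ 2.35121972e-02, -9.96171016e-01,  8.42050058e-02,
         5.07160199e-01],
       [-9.99723453e-01, -2.33914933e-02,  2.41989628e-03,
        -1.69023401e-02],
       [-4.40949710e-04, -8.42386162e-02, -9.96445513e-01,
         1.52332056e+00],
       [ 0.00000000e+00,  0.00000000e+00,  0.00000000e+00,
         1.00000000e+00]])}
{'intrinsics': array([[459.48860835,   0.        , 327.68308274],
       [  0.        , 459.48860835, 238.03335079],
       [  0.        ,   0.        ,   1.        ]]), 'k1': -0.03173433061950447, 'extrinsics': array([[ 0.99739334, -0.02562572,  0.06745255,  0.54056428],
       [-0.07167987, -0.45911787,  0.88547884, -0.91947377],
       [ 0.00827764, -0.88800569, -0.45975795,  0.55552971],
       [ 0.        ,  0.        ,  0.        ,  1.        ]])}
{'clock': 0.1, 'joint_positions': array([ 1.20741855e+00,  3.00389652e-01,  1.52153318e+00, -2.32280044e-05,
        1.32068156e+00, -6.65921312e-02]), 'joint_velocities': array([-8.07653773e-05,  6.80868448e-04, -1.72634285e-03, -9.75023218e-04,
       -4.42253013e-04, -2.10392291e-04]), 'tau': array([ 9.49348432e-04, -5.44381464e+01, -3.62370479e+01, -8.06089770e-05,
        3.05241607e-03, -2.76342831e-05]), 'tool_pos': array([0.16083383, 0.52592129, 0.40418616]), 'ee_rot': array([-3.14058166e+00, -4.48743436e-05,  2.84481274e+00]), 'wrist_force': array([ 0.45960743,  0.04369903, -0.67509986]), 'wrist_torque': array([-0.00648202,  0.02048683,  0.01177096]), 'gripper_force': 0.0, 'gripper_width': 1.0003549565978413}
```

View pics/top0.png

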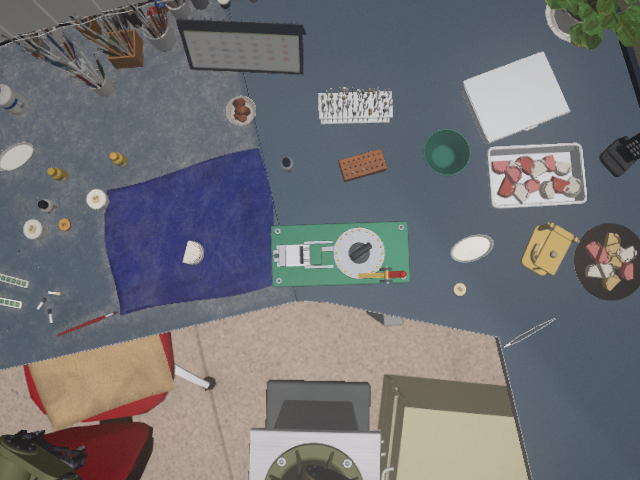

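View pics/side0.png

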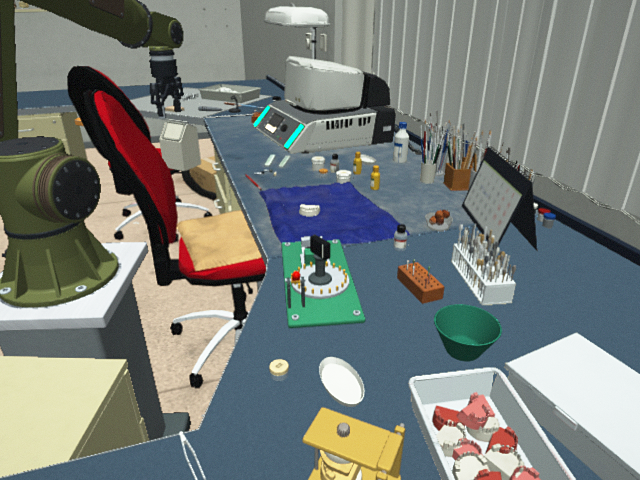

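Top view: the clamp plate spans about (273,222)-(410,287), with the stop on the left (+y), the knob at (360,252) and the red tail ball at (403,274). The cast is on the cloth at (193,252). In the side view the pot is at (279,369), the dish at (342,380) and the bottle at (400,236).

```bash
cat > h.py <<'E'
import cv2,numpy as np
from cell import env,sensors,cams,order
def rays(n,uv):
    c=cams.calibration(n);K=c["intrinsics"]
    q=cv2.undistortPoints(np.asarray(uv,float).reshape(-1,1,2),K,np.array([c["k1"],0,0,0.])).reshape(-1,2)
    E=c["extrinsics"];return E[:3,3],np.c_[q,np.ones(len(q))],E
def onplane(n,uv,z):
    o,q,E=rays(n,uv);d=q@E[:3,:3].T
    return o+d*((z-o[2])/d[:,2])[:,None]
def ondepth(n,uv,dep):
    o,q,E=rays(n,uv);uv=np.asarray(uv,int).reshape(-1,2)
    return o+(q*dep[uv[:,1],uv[:,0]][:,None])@E[:3,:3].T
def cloud(n,box,dep):
    u0,v0,u1,v1=box;g=np.stack(np.meshgrid(np.arange(u0,u1),np.arange(v0,v1)),-1).reshape(-1,2)
    return g,ondepth(n,g,dep)
E
python3 - <<'E'
from h import *
p=cv2.imread("pics/top0.png");d=np.load("pics/top0.npy")
hsv=cv2.cvtColor(p,cv2.COLOR_BGR2HSV)
m=cv2.inRange(hsv,(60,100,60),(90,255,255));m[:, :262]=0;m[:,420:]=0;m[:215]=0
c=max(cv2.findContours(m,0,cv2.CHAIN_APPROX_NONE)[0],key=cv2.contourArea)
pts=onplane("top",cv2.convexHull(c),0.012)[:,:2]
r=cv2.minAreaRect(pts.astype(np.float32)*1000);print("plate",r,cv2.boxPoints(r))
m=cv2.inRange(hsv,(10,10,120),(40,120,255));m2=np.zeros_like(m);m2[235:272,175:212]=m[235:272,175:212]
c=max(cv2.findContours(m2,0,cv2.CHAIN_APPROX_NONE)[0],key=cv2.contourArea)
print("cast px",cv2.boundingRect(c),cv2.contourArea(c))
g,P=cloud("top",(178,236,210,268),d)
sel=P[P[:,2]>0.012];print("cast pts",len(sel),sel.mean(0),sel.min(0),sel.max(0))
r=cv2.minAreaRect(sel[:,:2].astype(np.float32)*1000);print(r)
a=cv2.resize(p[212:296,262:420],None,fx=4,fy=4,interpolation=2)
b=cv2.resize(p[232:272,173:213],None,fx=6,fy=6,interpolation=2)
im=np.zeros((600,640,3),np.uint8);im[:336,:632]=a;im[345:585,:240]=b
s=cv2.imread("pics/side0.png")[225:330,270:375];im[345:345+255,250:505]=cv2.resize(s,(255,255),interpolation=2)
cv2.imwrite("pics/crop0.png",im)
# red ball, knob wing
m=cv2.inRange(hsv[:,:],(0,150,80),(8,255,255));m[:, :370]=0;m[:,420:]=0;m[:260]=0;m[290:]=0
v,u=np.nonzero(m);print("red px",u.mean(),v.mean(),u.max());Q=ondepth("top",np.c_[u,v],d);print(Q.max(0),Q.mean(0))
g,P=cloud("top",(335,228,388,282),d);w=P[P[:,2]>0.09];print("wing",len(w),w.mean(0),cv2.minAreaRect(w[:,:2].astype(np.float32)*1000),w[:,2].max())
for nm,(u,v) in dict(pot=(460,289),dish=(472,248),bottle=(287,163)).items(): print(nm,ondepth("top",[[u,v]],d))
E
```

```text
plate ((644.6961059570312, 113.54069519042969), (3.4632697105407715, 1.7188644409179688), 46.48574447631836) [[642.8805   112.876656]
 [644.1271   111.69315 ]
 [646.5117   114.204735]
 [645.26514  115.38824 ]]
cast px (183, 241, 21, 23) 334.0
cast pts 380 [0.57300662 0.29982396 0.04781844] [ 0.5071602  -0.01690234  0.01209746] [0.60433707 0.33191636 1.52332056]
((557.560546875, 154.0924835205078), (351.6781921386719, 58.65288543701172), 83.04586029052734)
red px 396.71604938271605 273.7283950617284 405
[ 0.54104775 -0.16398666  0.11409581] [ 0.53479134 -0.18013903  0.09520628]
wing 200 [ 0.57586928 -0.08627035  0.26920911] ((558.7120971679688, -62.1952018737793), (25.665973663330078, 134.82373046875), 37.919639587402344) 1.5233205640649123
pot [[ 0.50248184 -0.34437378  0.01413695]]
dish [[ 0.60264585 -0.37283811  0.01550823]]
bottle [[0.79295169 0.08056164 0.05582935]]
```

View pics/crop0.png

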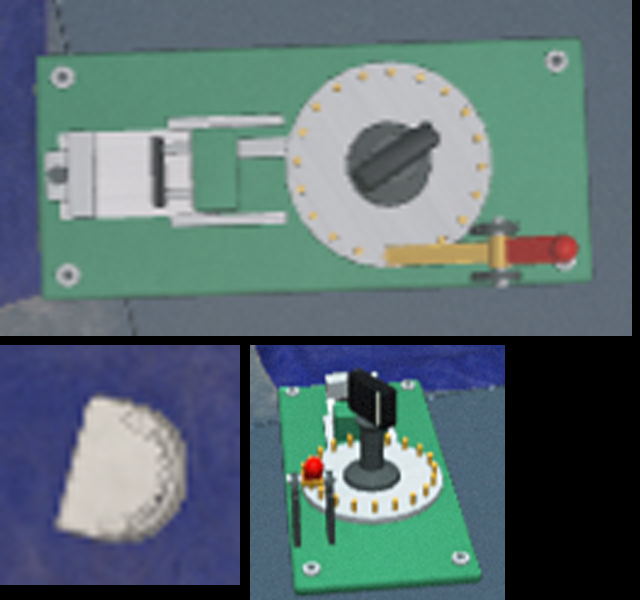

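The crop shows the jaw wound in, with the black pad at crop x≈157. The wing is turned clockwise, the pawl is engaged with the red ball at crop (565,248), and the cast's flat back faces image left (world +y). I'll fix the masks and fit the poses.

```bash
python3 - <<'E'
from h import *
p=cv2.imread("pics/top0.png");d=np.load("pics/top0.npy")
hsv=cv2.cvtColor(p,cv2.COLOR_BGR2HSV)
print(hsv[225,300],hsv[283,350])
m=cv2.inRange(hsv,(65,70,50),(90,255,255));m[:, :262]=0;m[:,420:]=0;m[:215]=0;m[296:]=0
m=cv2.morphologyEx(m,cv2.MORPH_OPEN,np.ones((3,3)))
v,u=np.nonzero(m);pts=onplane("top",cv2.convexHull(np.c_[u,v].astype(np.int32)).reshape(-1,2),0.012)[:,:2]
r=cv2.minAreaRect(pts.astype(np.float32)*1000);print("plate",r)
B=cv2.boxPoints(r)/1000;print(B)
c=np.array(r[0])/1000; 
e=[(B[i+1]-B[i]) for i in range(3)];l=max(e,key=np.linalg.norm);l=l*np.sign(l[1]);l/=np.linalg.norm(l)
yaw=np.arctan2(-l[0],l[1]);o=c+l*(0.335/2-0.102);print("yaw",yaw,"origin",o)
R=np.array([[np.cos(yaw),-np.sin(yaw)],[np.sin(yaw),np.cos(yaw)]])
loc=lambda P:np.c_[(P[:,:2]-o)@R,P[:,2]]
for nm,bx,z0,z1 in (("wing",(335,220,395,282),0.08,0.2),("ball",(398,266,412,282),0.06,.2),("cheeks",(382,262,396,286),0.068,.085)):
    g,P=cloud("top",bx,d);w=P[(P[:,2]>z0)&(P[:,2]<z1)];L=loc(w);print(nm,len(L),L.mean(0),L.min(0),L.max(0),cv2.minAreaRect(L[:,:2].astype(np.float32)*1000))
g,P=cloud("top",(295,240,320,270),d);L=loc(P);print("blk",[np.round(x,3).tolist() for x in L[(abs(L[:,0])<0.004)]])
g,P=cloud("top",(178,236,210,268),d);k=(P[:,2]>.012)&(P[:,2]<.05);w=P[k]
print("cast",w.mean(0),w.min(0),w.max(0),cv2.minAreaRect(w[:,:2].astype(np.float32)*1000))
mm=np.zeros((480,640),np.uint8);mm[g[k][:,1],g[k][:,0]]=1
# flat back line: leftmost cast px per row
L=[];
for vv in range(244,254):
    uu=np.nonzero(mm[vv])[0]; L.append((uu.min()-.5,vv))
Q=onplane("top",L,0.018)[:,:2];f=cv2.fitLine(Q.astype(np.float32),2,0,.01,.01).ravel();print("back line",f,Q.round(4).tolist())
E
```

```text
[ 77  94 127] [ 75  92 142]
plate ((582.1209106445312, -50.974334716796875), (148.65786743164062, 332.8646545410156), 3.200918674468994)
[[ 0.49861482  0.11104799]
 [ 0.5172011  -0.22129735]
 [ 0.665627   -0.21299666]
 [ 0.6470407   0.11934868]]
yaw 0.055866487 origin [0.57846356 0.01442348]
wing 243 [-0.0097478  -0.12102212  0.112465  ] [-0.06771341 -0.18690722  0.08046539] [ 0.01842728 -0.08529087  0.13285741] ((-31.410415649414062, -137.26478576660156), (110.27291870117188, 51.46151351928711), 41.94056701660156)
ball 55 [-0.05557842 -0.20159118  0.10451764] [-0.06258091 -0.21192345  0.09033622] [-0.04838393 -0.19437226  0.11409581] ((-55.600990295410156, -203.14736938476562), (17.56548500061035, 13.753506660461426), 87.71176147460938)
cheeks 124 [-0.05519641 -0.17085457  0.07570196] [-0.07494829 -0.18690722  0.06814142] [-0.03534322 -0.15989375  0.08462535] ((-55.032257080078125, -170.21621704101562), (28.13572120666504, 36.87862014770508), 65.22993469238281)
blk [[0.004, -0.008, 0.044], [0.004, -0.013, 0.041], [0.004, -0.015, 0.044], [0.003, 0.03, 0.037], [0.004, 0.028, 0.028], [
[... 1623 characters left out ...]
.033, 0.017], [-0.004, 0.03, 0.034], [-0.004, 0.028, 0.035], [-0.004, 0.026, 0.032], [-0.003, 0.024, 0.009], [-0.003, 0.021, 0.015], [-0.003, 0.019, 0.012], [-0.003, 0.017, 0.011], [-0.004, 0.014, 0.016], [-0.004, 0.012, 0.015], [-0.004, 0.009, 0.012]]
cast [0.57424234 0.30576788 0.02012805] [0.54756456 0.27038661 0.01209746] [0.60433707 0.33191636 0.03419492] ((575.953857421875, 302.1859436035156), (56.10260009765625, 61.54057693481445), 2.555952787399292)
back line [ 0.96610737 -0.2581406   0.5849204   0.3251902 ] [[0.596, 0.3222], [0.5935, 0.3221], [0.591, 0.3245], [0.5886, 0.3244], [0.5862, 0.3243], [0.5837, 0.3266], [0.5812, 0.3265], [0.5788, 0.3264], [0.5764, 0.3263], [0.5739, 0.3287]]
```

```bash
cat >> h.py <<'E'
CO=np.array([0.57846,0.01442]);CY=0.0559
CR=np.array([[np.cos(CY),-np.sin(CY)],[np.sin(CY),np.cos(CY)]])
def W(x,y,z): return np.r_[CO+CR@[x,y],z]
def loc(P): return np.c_[(P[:,:2]-CO)@CR,P[:,2]]
def tip(P,yaw,off): # tool-down TCP pose with the point 'off' ahead of TCP at P
    return [P[0],P[1],P[2]+off],[np.pi,0,yaw]
E
python3 - <<'E'
from h import *
p=cv2.imread("pics/top0.png");d=np.load("pics/top0.npy")
g,P=cloud("top",(335,220,395,282),d);L=loc(P);r=np.hypot(L[:,0],L[:,1]+.11)
k=(r<.034)&(L[:,2]>.095)&(L[:,2]<.2);w=L[k];q=w[:,:2]-w[:,:2].mean(0);e,v=np.linalg.eigh(q.T@q/len(q))
print("wing",len(w),w.mean(0),np.percentile(w[:,2],[5,50,95]),"len sd",np.sqrt(e)*np.sqrt(12),"angle",np.arctan2(*v[::-1,1]))
print("rail z",[np.median(L2[:,2]) for L2 in [loc(cloud("top",(304,238,335,270),d)[1])] ])
g,P=cloud("top",(272,230,345,280),d);L=loc(P)
for a,b in((.066,.088),(-.01,.005),(-.05,-.02)):
  for x in(-.034,-.028,-.022,0,.022,.028,.034):
    s=L[(L[:,1]>a)&(L[:,1]<b)&(abs(L[:,0]-x)<.003)]; print(a,x,np.round(np.median(s[:,2]),3),end="; ")
print()
# cast from colour
roi=p[232:272,173:213].astype(int);m=(roi[...,2]-roi[...,0])>-25;m&=roi.sum(2)>250
v,u=np.nonzero(m);Q=onplane("top",np.c_[u+173,v+232],0.018)[:,:2]
print("cast",len(u),cv2.minAreaRect(Q.astype(np.float32)*1000))
for yaw in(1.25,1.30,1.33,1.36):
  n=np.array([np.cos(yaw),np.sin(yaw)]);t=np.array([-n[1],n[0]]);a=Q@n;b=Q@t
  print(yaw,"len",np.ptp(a),"wid",np.ptp(b),"ctr",n*(a.max()+a.min())/2+t*(b.max()+b.min())/2)
B=onplane("top",[[173+93/6,232+53/6],[173+58/6,232+183/6]],.02);print("corners",B,np.linalg.norm(B[0]-B[1]))
for yaw in (CY,CY+np.pi/2,CY+np.pi,CY-np.pi/2,CY+.84,CY-.84):
  for P in (W(0,-.11,.11),): print(yaw,env.inverse_kinematics(*tip(P,yaw,.155)))
E
```

```text
wing 169 [-0.00059116 -0.1089792   0.12384073] [0.11720738 0.1246196  0.13009014] len sd [0.01627076 0.05237116] angle 2.137837107571093
rail z [np.float64(0.01713425824745063)]
0.066 -0.034 0.012; 0.066 -0.028 0.013; 0.066 -0.022 0.035; 0.066 0 0.031; 0.066 0.022 0.032; 0.066 0.028 0.01; 0.066 0.034 0.013; -0.01 -0.034 0.012; -0.01 -0.028 0.016; -0.01 -0.022 0.043; -0.01 0 0.043; -0.01 0.022 0.042; -0.01 0.028 0.02; -0.01 0.034 0.014; -0.05 -0.034 0.014; -0.05 -0.028 0.02; -0.05 -0.022 0.012; -0.05 0 0.012; -0.05 0.022 0.012; -0.05 0.028 0.019; -0.05 0.034 0.011; 
cast 408 ((574.3273315429688, 302.9291076660156), (47.825538635253906, 57.05667495727539), 78.0241928100586)
1.25 len 0.04987306482613324 wid 0.05805053722854697 ctr [0.57336647 0.30400835]
1.3 len 0.048771661036534186 wid 0.057413798269916216 ctr [0.57374971 0.30336823]
1.33 len 0.04807321450713892 wid 0.05724249968978373 ctr [0.57400442 0.30301582]
1.36 len 0.04784067829019428 wid 0.057053389372772156 ctr [0.5743166 0.3029318]
corners [[0.60366371 0.31712293 0.02      ]
 [0.55069378 0.32936398 0.02      ]] 0.05436595612166714
0.0559 [-2.23602900e-01  5.37647319e-01  1.52971181e+00 -4.44089210e-16
  1.07423352e+00  1.29129343e+00]
1.6266963267948966 [-0.2236029   0.53764732  1.52971181  0.          1.07423352 -0.2795029 ]
3.197492653589793 [-0.2236029   0.53764732  1.52971181  0.          1.07423352 -1.85029923]
-1.5148963267948965 None
0.8958999999999999 [-2.23602900e-01  5.37647319e-01  1.52971181e+00 -4.44089210e-16
  1.07423352e+00  4.51293427e-01]
-0.7841 [-2.23602900e-01  5.37647319e-01  1.52971181e+00 -4.44089210e-16
  1.07423352e+00  2.13129343e+00]
```

```bash
cat > s1.py <<'E'
from h import *
env.move_gripper(0.0)
y=CY+np.pi/2
env.move_to(*tip(W(-.055,-.200,.15),y,.173))
print(sensors.observe()["clock"])
env.movel(tip(W(-.055,-.202,.118),y,.173)[0])
env.movel(tip(W(-.055,-.210,.074),y,.173)[0],speed=.06)
s=sensors.observe();print(s["clock"],s["wrist_force"],s["tool_pos"])
env.movel(tip(W(-.055,-.215,.14),y,.173)[0],speed=.25)
env.move_gripper(0.5)
yk=CY+np.pi-1.003
env.move_to(*tip(W(0,-.11,.19),yk,.155))
p,d=cams.read_camera("side");cv2.imwrite("pics/s1.png",cv2.resize(p[180:360,230:430],None,fx=3,fy=3))
g,P=cloud("side",(260,240,350,330),d);L=loc(P);k=(abs(L[:,0]+.055)<.012)&(L[:,1]<-.1)&(L[:,1]>-.24)&(L[:,2]>.03);
for a in np.arange(-.23,-.1,.01):
    q=L[k&(abs(L[:,1]-a)<.005)]; print(round(a,3),len(q),q[:,2].max() if len(q) else None)
print(sensors.observe()["clock"],sensors.observe()["gripper_width"])
E
python3 s1.py
```

```text
3.7167
4.975 [ 0.1615299  -0.9496593   0.00563769] [ 0.53538718 -0.19832825  0.24729211]
-0.23 0 None
-0.22 45 0.06388063002533773
-0.21 20 0.06442333417256663
-0.2 36 0.06539235914329677
-0.19 41 0.06990469357376211
-0.18 84 0.07739694531625319
-0.17 40 0.07899729020102003
-0.16 35 0.08852066669931563
-0.15 38 0.09627133444957447
-0.14 42 0.10618368304438286
-0.13 33 0.11294328629873363
-0.12 25 0.1167978842884701
-0.11 0 None
6.4833 0.49988243860773846
```

View pics/s1.png

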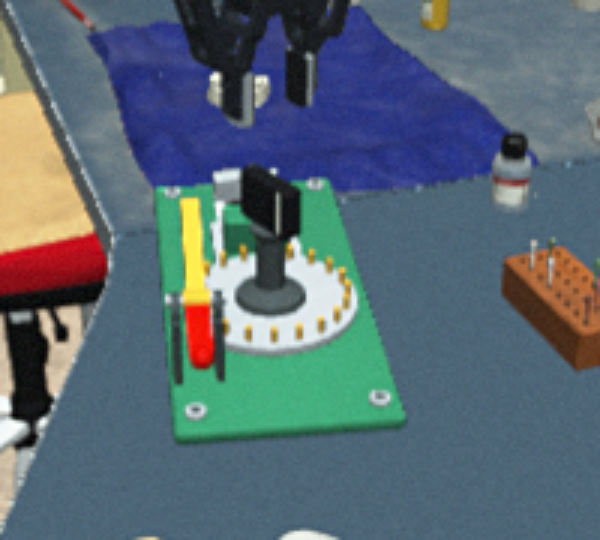

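The pawl lies tipped over: the bar points up at (192,240) in the crop and the red tail is down at (203,350). The open fingers hang above the wing. Next I grip the wing and wind back.

```bash
cat > s2.py <<'E'
from h import *
yk=CY+np.pi-1.003
env.movel(tip(W(0,-.11,.106),yk,.155)[0],speed=.12,contact_N=8)
env.move_gripper(0.0)
s=sensors.observe();print(s["gripper_width"],s["gripper_force"],s["tool_pos"],s["wrist_torque"],s["wrist_force"])
t0=s["wrist_torque"][2]
j=s["joint_positions"].copy();j0=j[5]
for q in list(np.arange(.2,.95,.2))+[.93,.97,1.0,1.03]:
    a=j.copy();a[5]=j0-q;env.move_j(a)
    s=sensors.observe();tz=s["wrist_torque"][2]-t0
    print(round(q,2),round(s["joint_positions"][5]-j0,3),round(tz,3),np.round(s["wrist_force"],1),round(s["clock"],2))
    if abs(tz)>.4: break
E
python3 s2.py
```

```text
0.17543148435473346 63.19119152097528 [ 0.58490999 -0.09553363  0.26276033] [-0.08426044  0.26023581 -0.02665565] [-1.45218057 -0.72276459  8.80500669]
0.2 -0.196 0.078 [ 2.6  0.9 -4. ] 7.99
0.4 -0.393 0.051 [ 3.6  3.5 -4.5] 8.3
0.6 -0.594 -0.038 [ 4.4  4.3 -3.3] 8.61
0.8 -0.794 0.049 [ 4.3  4.1 -3.6] 8.92
0.93 -0.924 -0.023 [ 5.   5.4 -4.2] 9.17
0.97 -0.964 0.041 [ 3.5  5.  -4.5] 9.42
1.0 -0.994 0.052 [ 4.3  5.3 -4.1] 9.67
1.03 -1.023 -1.023 [ 4.8  6.6 -3.2] 9.92
```

```bash
cat > s3.py <<'E'
from h import *
s=sensors.observe();j=s["joint_positions"].copy();j[5]+=.02;env.move_j(j)
env.move_gripper(0.45)
P=sensors.observe()["tool_pos"];env.movel(P+[0,0,.09],speed=.3)
yc=1.345;n=np.array([np.cos(yc),np.sin(yc)]);C=np.array([.5742,.303])+.010*n
env.move_to([C[0],C[1],.25],[np.pi,0,yc])
p,d=cams.read_camera("top");np.save("pics/t3.npy",d);cv2.imwrite("pics/t3.png",cv2.resize(p[212:296,262:420],None,fx=4,fy=4,interpolation=2))
env.move_gripper(1.0)
print(env.movel([C[0],C[1],.174],speed=.1,contact_N=8));print(sensors.observe()["tool_pos"])
env.move_gripper(0.0)
s=sensors.observe();print(s["gripper_width"]*85,s["gripper_force"],s["wrist_force"],s["clock"])
E
python3 s3.py
```

```text
False
[0.5766528  0.31284025 0.17469397]
54.289135129622615 63.52688239887357 [-1.560916   -0.09558263  7.41062869] 15.0083
```

View pics/t3.png

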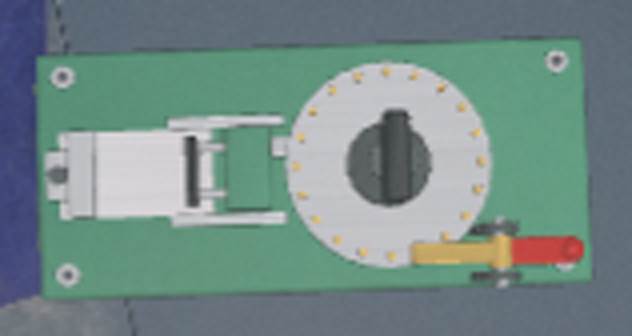

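Jaw fully open: the pad is at crop x≈192 and the wing is aligned with the clamp. I'll lift the cast, bring it over the clamp and check it from the side.

```bash
cat > s4.py <<'E'
from h import *
P=sensors.observe()["tool_pos"];env.movel(P+[0,0,.07],speed=.2)
y=CY+np.pi/2;T=W(0,.038+.010,0)
env.move_to([T[0],T[1],.245],[np.pi,0,y])
s=sensors.observe();print(s["gripper_width"]*85,s["gripper_force"],s["wrist_force"],s["clock"])
p,d=cams.read_camera("side");np.save("pics/s4.npy",d);cv2.imwrite("pics/s4raw.png",p);cv2.imwrite("pics/s4.png",cv2.resize(p[150:300,240:400],None,fx=5,fy=4.0,interpolation=2)[:600])
p,d=cams.read_camera("top");np.save("pics/t4.npy",d);cv2.imwrite("pics/t4raw.png",p)
E
python3 s4.py
```

```text
54.36637755769146 62.86834475118667 [-0.0517341   0.44096227 -1.63241669] 16.5
```

View pics/s4.png

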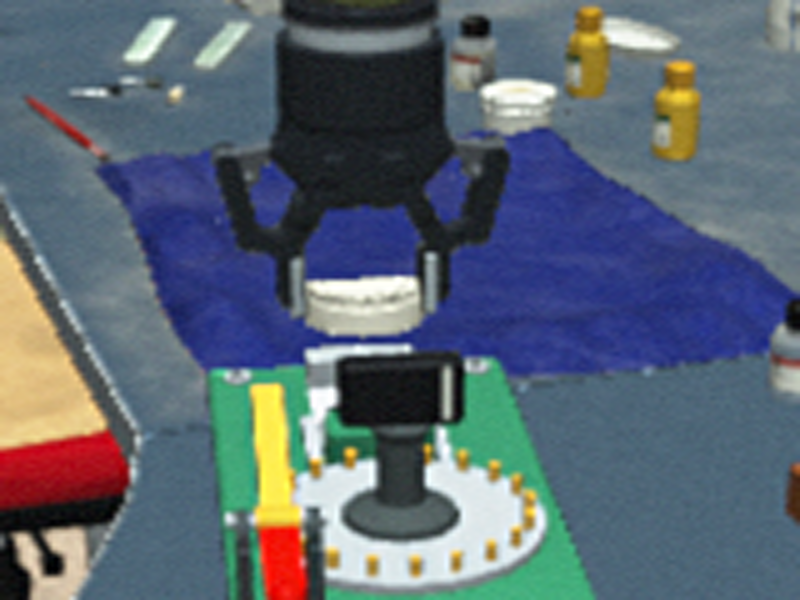

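The cast hangs level and square between the fingers, at crop (365,305). I'll check its front from the depth, then lower it.

```bash
cat > s5.py <<'E'
from h import *
p=cv2.imread("pics/s4raw.png").astype(int);d=np.load("pics/s4.npy")
g,P=cloud("side",(295,215,330,236),d);L=loc(P);c=p[g[:,1],g[:,0]]
k=(c.min(1)>110)&(c[:,2]>c[:,0])&(abs(L[:,0])<.035)
for x in np.arange(-.025,.03,.01):
    q=L[k&(abs(L[:,0]-x)<.005)];print(round(x,3),len(q),np.round(np.percentile(q[:,1],[5,25,50]),4),np.round([q[:,2].min(),q[:,2].max()],3))
p=cv2.imread("pics/t4raw.png").astype(int);d=np.load("pics/t4.npy")
g,P=cloud("top",(262,235,330,270),d);L=loc(P);c=p[g[:,1],g[:,0]]
k=(L[:,2]>.07)&(L[:,2]<.12);print("top",k.sum(),np.round(np.percentile(L[k],[1,50,99],axis=0),4))
k&=(c.min(1)>110);print(k.sum(),np.round(np.percentile(L[k],[1,50,99],axis=0),4) if k.any() else 0)
E
python3 s5.py
```

```text
-0.025 25 [0.0287 0.0306 0.0334] [0.077 0.094]
-0.015 48 [0.0206 0.0232 0.0277] [0.076 0.098]
-0.005 61 [0.0168 0.0207 0.0223] [0.005 0.097]
0.005 54 [0.0177 0.0192 0.0219] [0.002 0.096]
0.015 55 [0.0192 0.0223 0.025 ] [0.002 0.098]
0.025 37 [0.0261 0.0282 0.0317] [0.077 0.097]Traceback (most recent call last):
  File "s5.py", line 9, in <module>
    k=(L[:,2]>.07)&(L[:,2]<.12);print("top",k.sum(),np.round(np.percentile(L[k],[1,50,99],axis=0),4))
                                                             ~~~~~~~~~~~~~^^^^^^^^^^^^^^^^^^^^^^^
    return _quantile_unchecked(
        a, q, axis, out, overwrite_input, method, keepdims, weights)
    return _ureduce(a,
                    func=_quantile_ureduce_func,
    ...<5 lines>...
                    overwrite_input=overwrite_input,
                    method=method)
    r = func(a, **kwargs)
    result = _quantile(arr,
                       quantiles=q,
    ...<2 lines>...
                       out=out,
                       weights=wgt)
    slices_having_nans = np.isnan(arr[-1, ...])
                                  ~~~^^^^^^^^^
IndexError: index -1 is out of bounds for axis 0 with size 0
```

```bash
cat > s6.py <<'E'
from h import *
T=W(0,.047,0)
print(env.movel([T[0],T[1],.192],speed=.12,contact_N=8))
print(env.movel([T[0],T[1],.181],speed=.02,contact_N=4))
s=sensors.observe();print(s["tool_pos"],s["wrist_force"],s["clock"])
E
python3 s6.py
```

```text
False
True
[0.57589089 0.06135223 0.18314925] [-0.33572413 -0.41478123  5.39002926] 17.6667
```

```bash
cat > s7.py <<'E'
from h import *
env.move_gripper(0.9)
P=sensors.observe()["tool_pos"];env.movel(P+[0,0,.08],speed=.25)
env.move_gripper(0.0)
y=CY+np.pi/2
env.move_to(*tip(W(-.055,-.136,.15),y,.173))
p,d=cams.read_camera("top");cv2.imwrite("pics/t7raw.png",p);np.save("pics/t7.npy",d)
env.movel(tip(W(-.055,-.134,.115),y,.173)[0],speed=.2)
env.movel(tip(W(-.055,-.130,.072),y,.173)[0],speed=.08)
s=sensors.observe();print(s["clock"],s["wrist_force"])
env.movel(tip(W(-.055,-.130,.15),y,.173)[0],speed=.25)
env.move_gripper(0.5)
env.move_to(*tip(W(0,-.11,.19),CY+np.pi,.155))
q,d2=cams.read_camera("side");np.save("pics/s7.npy",d2)
im=np.zeros((600,800,3),np.uint8)
im[:300,:]=cv2.resize(p[222:282,265:425],(800,300),interpolation=2)
im[300:,:400]=cv2.resize(q[225:330,260:400],(400,300),interpolation=2)
cv2.imwrite("pics/c7.png",im);print(sensors.observe()["clock"])
E
python3 s7.py
```

```text
21.075 [-0.42301871 -0.15166017  0.45182883]
23.4167
```

View pics/c7.png

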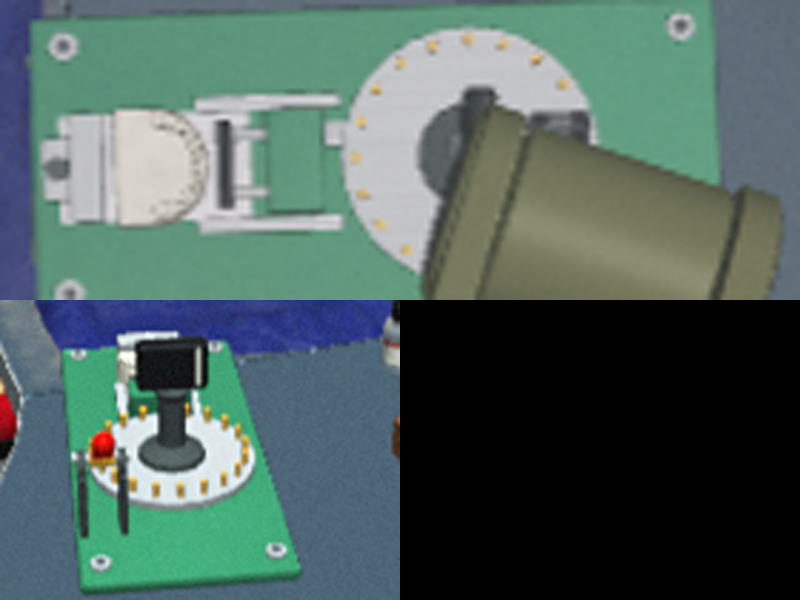

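The cast sits square on the bed with a few mm of gap to the stop, at (117,165) against the stop edge at 105. The pawl is down and the red ball is up again at (102,443). Next I wind in stepwise on torque.

```bash
cat > s8.py <<'E'
from h import *
import json
env.movel(tip(W(0,-.11,.107),CY+np.pi,.155)[0],speed=.12,contact_N=12)
env.move_gripper(0.0)
def tz(n=6):
    v=[]
    for _ in range(n): v.append(sensors.observe()["wrist_torque"][2]);env.sleep(.02)
    return np.mean(v),np.std(v)
s=sensors.observe();j=s["joint_positions"].copy();j0=j[5];print(s["tool_pos"],j0,tz(),s["clock"])
for q in np.arange(.05,.651,.05):
    a=j.copy();a[5]=j0+q;env.move_j(a);t,sd=tz()
    print(round(q,2),round(t,3),round(sd,3))
    if t>.2: break
print(sensors.observe()["clock"])
E
python3 s8.py
```

```text
[ 0.58471418 -0.09513534  0.26290229] -1.850280478422089 (np.float64(-0.041603357041267795), np.float64(0.038240222843631835)) 24.6083
0.05 0.02 0.032
0.1 0.008 0.026
0.15 -0.02 0.024
0.2 0.009 0.033
0.25 0.004 0.029
0.3 -0.004 0.022
0.35 -0.013 0.035
0.4 -0.008 0.039
0.45 0.021 0.031
0.5 0.039 0.03
0.55 0.08 0.034
0.6 0.12 0.026
0.65 0.118 0.012
29.2583
```

```bash
cat > s9.py <<'E'
from h import *
def tz(n=6):
    v=[]
    for _ in range(n): v.append(sensors.observe()["wrist_torque"][2]);env.sleep(.02)
    return round(np.mean(v),3)
j=sensors.observe()["joint_positions"].copy();j0=-1.8503
def go(q): 
    a=j.copy();a[5]=j0+q;env.move_j(a);t=tz();print(round(q,3),t);return t
for q in np.arange(.7,1.001,.05):
    if go(q)>.36: break
p=q
while q>p-.36:
    q-=.02
    if go(q)<.05: break
print(sensors.observe()["clock"])
E
python3 s9.py
```

```text
0.7 0.15
0.75 0.192
0.8 0.202
0.85 0.223
0.9 0.225
0.95 0.266
1.0 0.26
0.98 0.304
0.96 0.29
0.94 0.293
0.92 0.272
0.9 0.259
0.88 0.245
0.86 0.243
0.84 0.206
0.82 0.237
0.8 0.223
0.78 0.208
0.76 0.196
0.74 0.164
0.72 0.159
0.7 0.103
0.68 -0.223
37.3083
```

The pawl holds at q≈0.695 rad, which is about 5 mm of pad travel or 7 N, inside the band. I'll ease the torque, let go, clear out and check.

```bash
cat > s10.py <<'E'
from h import *
j=sensors.observe()["joint_positions"].copy();j[5]=-1.8503+.69;env.move_j(j)
env.move_gripper(0.45)
P=sensors.observe()["tool_pos"];env.movel(P+[0,0,.10],speed=.2)
env.move_to([.42,.25,.40],[np.pi,0,CY+np.pi/2])
p,d=cams.read_camera("top");q,d2=cams.read_camera("side")
g,P=cloud("top",(335,220,395,282),d);L=loc(P);r=np.hypot(L[:,0],L[:,1]+.11)
w=L[(r<.034)&(L[:,2]>.095)&(L[:,2]<.2)];e=w[:,:2]-w[:,:2].mean(0);v=np.linalg.eigh(e.T@e)[1];a=np.arctan2(*v[::-1,1]);print("wing",(a+np.pi/2)%np.pi-np.pi/2)
for nm,(u,vv) in dict(pot=(460,289),dish=(472,248),bottle=(287,163)).items(): print(nm,ondepth("top",[[u,vv]],d))
im=np.zeros((600,800,3),np.uint8)
im[:300,:]=cv2.resize(p[222:282,265:425],(800,300),interpolation=2)
im[300:,:400]=cv2.resize(q[225:330,260:400],(400,300),interpolation=2)
cv2.imwrite("pics/c10.png",im);print(sensors.observe()["clock"])
E
python3 s10.py
```

```text
wing -0.6934099441645554
pot [[ 0.50249953 -0.34313559  0.01984323]]
dish [[ 0.60324349 -0.37506591  0.00607086]]
bottle [[0.79119715 0.07996329 0.06483861]]
40.0917
```

View pics/c10.png

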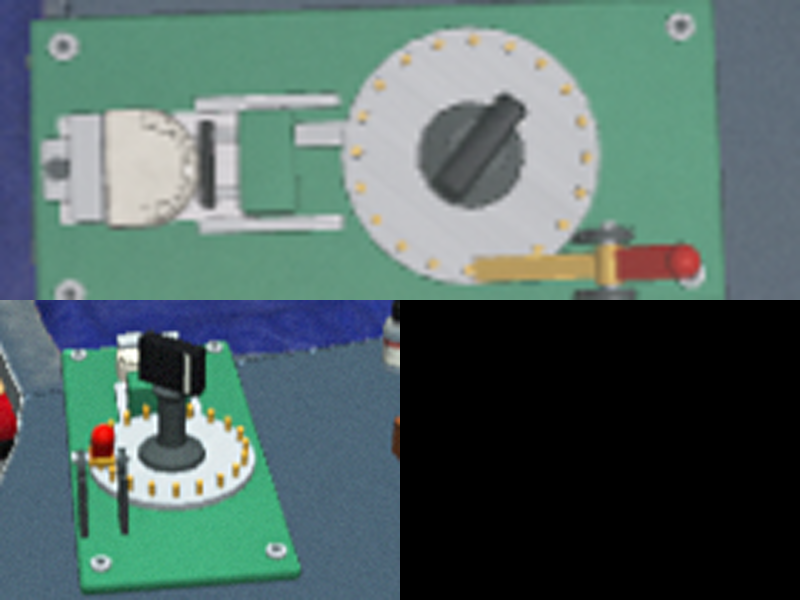

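The cast is now flush on the stop with the pad against its front, and the wing holds at -0.693 rad. The ball at (683,260) looks slightly different from the start, so I'll measure the pawl angle.

```bash
python3 - <<'E'
from h import *
def an(p,d,nm):
    hsv=cv2.cvtColor(p,cv2.COLOR_BGR2HSV);m=cv2.inRange(hsv,(0,150,80),(8,255,255));k=np.zeros_like(m);k[258:290,385:412]=m[258:290,385:412]
    v,u=np.nonzero(k);L=loc(ondepth("top",np.c_[u,v],d));L=L[(L[:,2]>.05)&(L[:,2]<.14)]
    h=L[:,1:]-[-.171,.071];f=np.polyfit(h[:,0],h[:,1],1)
    top=L[L[:,2]>np.percentile(L[:,2],70)]
    print(nm,len(L),"u",u.min(),u.max(),"y",np.percentile(L[:,1],[2,98]),"z98",np.percentile(L[:,2],98),"slope deg",np.degrees(np.arctan(f[0])),"dir",np.degrees(np.arctan2(h[:,1].mean(),-h[:,0].mean())))
an(cv2.imread("pics/top0.png"),np.load("pics/top0.npy"),"start")
p,d=cams.read_camera("top");an(p,d,"now");cv2.imwrite("pics/t11.png",p)
g,P=cloud("top",(272,240,320,270),d);L=loc(P);q=p[g[:,1],g[:,0]].astype(int)
k=(abs(L[:,0])<.015)
for a in np.arange(.0,.09,.004):
    s=k&(abs(L[:,1]-a)<.002);print(round(a,3),np.round(np.median(L[s,2]),3),q[s].mean(0).astype(int).tolist(),end=" | ")
E
```

```text
start 81 u 389 405 y [-0.20925271 -0.17590923] z98 0.11268900139372287 slope deg -45.71143548064008 dir 49.30729154614022
now 54 u 388 404 y [-0.20661198 -0.17600895] z98 0.1162856659331274 slope deg -48.14833671930753 dir 54.78325031561526
0.0 0.042 [138, 150, 122] | 0.004 0.017 [199, 196, 197] | 0.008 0.014 [201, 198, 200] | 0.012 0.029 [134, 132, 132] | 0.016 0.032 [74, 74, 71] | 0.02 0.03 [107, 109, 109] | 0.024 0.028 [173, 180, 184] | 0.028 0.032 [178, 186, 191] | 0.032 0.026 [198, 206, 210] | 0.036 0.027 [200, 209, 214] | 0.04 0.028 [201, 210, 214] | 0.044 0.027 [200, 209, 214] | 0.048 0.029 [201, 209, 214] | 0.052 0.028 [202, 210, 215] | 0.056 0.027 [202, 210, 215] | 0.06 0.028 [200, 208, 213] | 0.064 0.026 [169, 176, 180] | 0.068 0.029 [173, 169, 168] | 0.072 0.035 [195, 191, 190] | 0.076 0.035 [196, 192, 191] | 0.08 0.034 [187, 183, 182] | 0.084 0.023 [157, 154, 151] | 0.088 0.026 [161, 157, 155] |
```

```bash
python3 -c "
from h import *
print(order.sign_off())"
```

```text
the job is handed in; nothing more can be done
None
```

I handed the job in after about 40 s of the 72 s allowed. The ratchet alone holds the cast square against the steel stop, with the pad pressed in about 5 mm, short of the 8 mm target, or roughly 7 N. The next click would have given about 11 mm. I estimated the pad travel and force from wrist torque and knob angle, and the hand-in did not report a verdict.

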